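Move the solder reels from the barred rack to the dispensing stand

ROBOT

A 7-joint arm with a two-finger parallel gripper is mounted at the origin on the work surface. World frame = base frame: x ahead of the robot, y to its left, z up, the work surface at z = 0. Lengths are in m, angles in rad, forces in N, time in s.
With the tool pointing down it reaches from about 0.4 to 0.9 m from the base axis. Payload 5.5 kg.
Tool frame: the origin (TCP) lies midway between the tips of the shut fingers; the grasp point (between the pads) lies 19 mm behind it (manip.grip_depth is the distance from the TCP to the grasp point, in m); z points along the fingers, y is the line along which they close (so a half turn about z gives the same grasp; the last joint's range is limited). The gripper opens to 92 mm and grips with 3 to 60 N. Pads are 19 mm wide; open, the fingers measure 130 mm over their backs; the gripper's body (75 mm by 190 mm) begins 47 mm behind the grasp point.
Start: joints at [1.588, 0.501, -0.427, 1.55, 0.221, 1.138, -0.21], TCP at [0.158, -0.63, 0.227] pointing down, gripper open.
Joint ranges: [-2.88, 2.88], [-0.31, 2.03], [-1.54, 1.56], [0.2, 2.42], [-1.41, 4.55], [0.19, 2.02], [-2.57, 2.57]. Speed limits (rad/s): [2.57, 2.57, 3.14, 3.14, 3.14, 3.14, 3.14].

INTERFACE

Orientations are given as a unit quaternion [x, y, z, w].
In Python, from bench import manip, effector, viewer gives the robot as it stands. Calls block until the motion is done:
- manip.move_pose(position, orientation): joint-space move of the TCP to a pose.
- manip.servo_line(position, ori=None, vel=0.15): straight line of the TCP; ori=None keeps the orientation; vel is the mean speed in m/s.
- manip.movej(angles): joint-space move.
- effector.open_jaws() and effector.close(f_grip=None): open the fingers fully, or close them until they stop; f_grip is the grip in N (None keeps the last).
- manip.sleep(seconds).
- manip.solve_ik(position, orientation): joint angles nearest the present ones, or None.
- viewer.get_image(name): name is "scene" or "side" or "wrist"; returns the picture (480x640x3 uint8, red, green, blue); there is no depth.
- viewer.get_calibration(name): a dict with "vfov" (degrees; the focal length in pixels is half the picture's height over the tangent of half this angle, whatever the lens; pixels are square), "cx", "cy" (the principal point, pixels), "eye" and "attitude" of the camera in the world. Camera axes: x right, y down, z forward; pixel columns grow to the right and rows downward; lengths in m; the calibration is good to about 2 mm. A picture is of the moment at which its call begins: read the wrist's pose just before it. get_calibration takes no time and is no camera call; for the wrist camera it gives the pose at the moment of the call.
A pose or a line that the arm cannot do raises manip.PlanningError and nothing moves.
- manip.hand_in(): hands the job in; it is judged then, once.
Readings, each from a call of its own:
- manip.current_clock(): time.
- manip.current_q(): joint angles.
- manip.current_joint_velocities(): joint speeds.
- manip.current_tau(): joint torques, N m.
- manip.current_tool_pos(): TCP position.
- manip.current_tcp_rot(): TCP orientation.
- manip.current_force(): force on the tool from outside, world axes, zero at the start.
- manip.current_wrist_torque(): the same for the moment, N m.
- manip.current_finger_gap(): finger opening in m.
- manip.current_gripper_force(): force on a finger pad.
Only numpy, scipy, OpenCV 4.12 (cv2) and the standard library are available. Lean on these libraries where they do the work, as an engineer would, in place of code of your own. Each camera call takes 0.05 s, during which the arm holds its last target. There are 200 camera calls.

TASK

Lift the retaining bar out of the rack's two open brackets and lay it flat, on its underside, in the long black tray. Then stack the three solder reels flat on the stand's post, the large blue one first at the bottom, then the medium red one, then the small green one on top. Lower everything into place without dropping it, and leave the flux bottle, the white control box and the screwdriver where they are.

Things in the scene. Friction and masses are not known exactly. Their poses are not given: they have to be found in the camera images.
- rack: Fixed tan plywood rack, 254 (x) x 74 (y) mm, floor 5 mm thick, rims along the long sides 66 mm apart, 9 mm above the table. Reels lie flat on the floor near x = -66, 0, +66 mm, y = 0. Dark brackets at x = -115 and +115 mm, 8 mm thick, 40 wide, 50 high, with open-topped notches 16 wide, 14 deep (notch floor 36 mm above the table). Origin: centre of underside, on the table; z up.
- bar: Loose steel retaining bar, 256 mm long (x), 12 x 12 section, 0.2 kg, lying in the notches, 3 to 7 mm above the reels. End plates 22 wide, 18 high, 4 thick, outside the brackets. In its middle a yellow upright grip tab, 36 (x) x 14 mm (y), from 12 to 52 mm above the underside: grip it closing along y. Origin: centre of underside; z up.
- tray: Fixed shallow black tray for the bar, 300 mm long (its x) by 70 mm wide (its y) outside, walls 5 mm thick, rim 14 mm above the table, inner floor 290 x 60 mm at 5 mm above the table. Empty at the start. Origin: centre of the underside, on the table; z up.
- stand: Fixed dispensing stand: dark steel disc 90 mm in diameter and 10 mm thick, with one upright aluminium post 12 mm in diameter in its middle, whose blunt conical tip ends 82 mm above the table. The reels go over the post. Origin: centre of the disc's underside, on the table; z up.
- reel_large: Loose large solder reel, blue flanges, silver-grey winding: 58 mm outside diameter, 28 mm high, with a 24 mm hole right through, about 0.22 kg. Starts flat in the rack under the bar. Origin: centre of the underside; z is the reel's axis, up.
- reel_medium: Loose medium solder reel, red flanges: 50 mm outside diameter, 26 mm high, 24 mm hole right through, about 0.16 kg. Starts flat in the rack under the bar. Origin: centre of the underside; z is the reel's axis, up.
- reel_small: Loose small solder reel, green flanges: 42 mm outside diameter, 24 mm high, 24 mm hole right through, about 0.11 kg. Starts flat in the rack under the bar. Origin: centre of the underside; z is the reel's axis, up.
- flux_bottle: Bystander: loose white flux bottle with orange cap, 40 mm in diameter, 85 mm high, standing at one side. Not to be moved. Origin: centre of the underside.
- control_box: Bystander: loose white plastic control box with a small black display on top, 90 x 75 x 45 mm, lying at one side. Not to be moved. Origin: centre of the underside.
- screwdriver: Bystander: loose screwdriver with orange handle, 180 mm long (its x), lying beyond the work. Not to be moved. Origin: underside, near mid length.
Things that resemble listed ones, but are neither listed nor needed, are in the scene too. Of the things that look like the reel_large, the largest one is meant.

How it is judged:
On the way, in this order (a step that is already met when the one before it is completed fails the run):
1. the bar lies flat in the tray, released (x of bar in the frame of tray between -0.022 and 0.022 m and y of bar in the frame of tray between -0.027 and 0.027 m and z of bar in the frame of tray below 0.01 m and angle between bar's own z axis and vertical below 0.12 rad and not (contact force between the fingers and bar above 0.2 N)), for 0.2 s.
2. the large reel is over the post at its level, released (horizontal distance between reel_large and stand below 0.011 m and z of reel_large in the frame of stand between 0.006 and 0.015 m and angle between reel_large's own z axis and vertical below 0.12 rad and not (contact force between the fingers and reel_large above 0.2 N)), for 0.2 s.
3. the medium reel is over the post at its level, released (horizontal distance between reel_medium and stand below 0.011 m and z of reel_medium in the frame of stand between 0.034 and 0.043 m and angle between reel_medium's own z axis and vertical below 0.12 rad and not (contact force between the fingers and reel_medium above 0.2 N)), for 0.2 s.
4. the small reel is over the post at its level, released (horizontal distance between reel_small and stand below 0.011 m and z of reel_small in the frame of stand between 0.06 and 0.069 m and angle between reel_small's own z axis and vertical below 0.12 rad and not (contact force between the fingers and reel_small above 0.2 N)), for 0.2 s.
At the end, for the whole second after the job is handed in: Bar flat in the tray (tilt < 0.12 rad, within 22 mm lengthwise and 27 mm across of its centre). Reels on the post within 11 mm of its axis, tilt < 0.12 rad: blue on the disc, red on blue, green on top, undersides 10, 38, 64 mm up (-4/+5 mm). All released, at rest (< 0.02 m/s) (x of bar in the frame of tray between -0.022 and 0.022 m and y of bar in the frame of tray between -0.027 and 0.027 m and z of bar in the frame of tray below 0.01 m and angle between each of bar, reel_large, reel_medium, reel_small's own z axis and vertical below 0.12 rad and horizontal distance between each of reel_large, reel_medium, reel_small and stand below 0.011 m and z of reel_large in the frame of stand between 0.006 and 0.015 m and z of reel_medium in the frame of stand between 0.034 and 0.043 m and z of reel_small in the frame of stand between 0.06 and 0.069 m and linear speed of each of bar, reel_large, reel_medium, reel_small below 0.02 m/s); the robot touches nothing.
It fails at once if the bar is dropped or flung (faster than 0.6 m/s while the fingers do not touch it) (linear speed of bar above 0.6 m/s and contact force between the fingers and bar below 0.05 N).
It fails at once if the reel large is dropped or flung (faster than 0.6 m/s while the fingers do not touch it) (linear speed of reel_large above 0.6 m/s and contact force between the fingers and reel_large below 0.05 N).
It fails at once if the reel medium is dropped or flung (faster than 0.6 m/s while the fingers do not touch it) (linear speed of reel_medium above 0.6 m/s and contact force between the fingers and reel_medium below 0.05 N).
It fails at once if the reel small is dropped or flung (faster than 0.6 m/s while the fingers do not touch it) (linear speed of reel_small above 0.6 m/s and contact force between the fingers and reel_small below 0.05 N).
It fails at once if the flux bottle, control box or screwdriver is moved by more than 20 mm (distance of any of flux_bottle, control_box, screwdriver from where it was at the start of the episode above 0.02 m).
It also fails if it takes over 115 s, if anything falls off the work surface, if the arm or the gripper's body presses on something with over 40 N, if the wrist force passes 120 N, or if a joint passes its speed limit or range.

## Working session

There is one attempt and no reset: what is moved stays moved. The work goes in short steps, each a Python script; the robot and the scene stay as the last script left them, time stands still between calls to the robot, and variables do not carry over. Pictures are saved under pics/ and viewed, at most 14 in all, crops included, and the job is handed in when it is done.

```bash
mkdir -p pics
python3 - <<'E'
from bench import manip, effector, viewer
import cv2
for n in("scene","side","wrist"):
    im=viewer.get_image(n); cv2.imwrite(f"pics/{n}0.png",im[:,:,::-1]); print(n,viewer.get_calibration(n))
print(manip.current_clock(),manip.current_tcp_rot())
E
ls
```

```text
scene {'vfov': 57.58931570809138, 'cx': 321.3329089860402, 'cy': 235.2324261394861, 'eye': array([ 1.11769704, -0.07242347,  0.9179038 ]), 'attitude': array([ 0.71367215,  0.64287552, -0.1851599 , -0.20760285])}
side {'vfov': 56.946864751812136, 'cx': 311.2093894977571, 'cy': 234.20429278506634, 'eye': array([ 0.3519823 , -0.76533962,  0.54874278]), 'attitude': array([ 0.86864033, -0.13922402,  0.06596541, -0.47088132])}
wrist {'vfov': 68.03407413590888, 'cx': 322.83980965622754, 'cy': 241.15718847432333, 'eye': array([ 0.22755651, -0.61283378,  0.3838741 ]), 'attitude': array([ 0.7816202 , -0.60919499, -0.08294186,  0.10522343])}
0.15 [ 9.92454913e-01  1.22607691e-01 -7.00750249e-05 -7.71388718e-04]
pics
```

View pics/scene0.png

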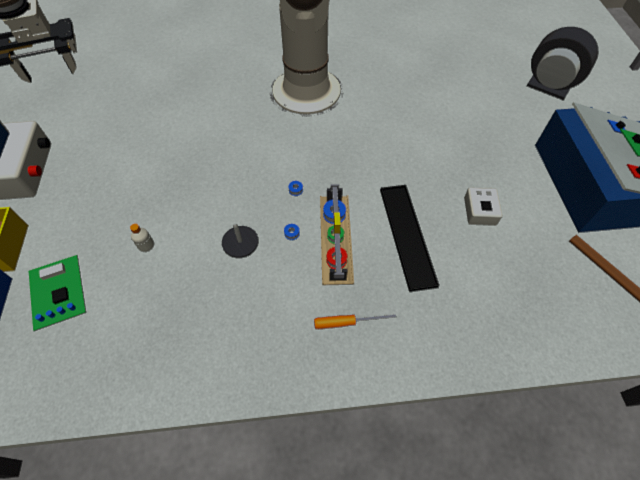

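View pics/side0.png

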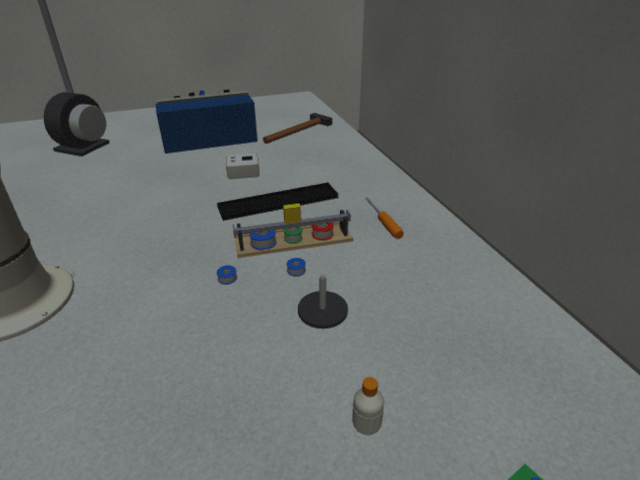

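The scene view shows the rack at (337,240), with blue (334,211), green (334,233) and red (337,258) reels under the bar. The tray is at (409,238) and the stand at (240,241). The blue candidates are the one in the rack plus two loose small ones at (296,188) and (291,231). The largest is the one in the rack, and I'll confirm that with a crop. Next come rough positions and a wrist view.

```bash
cat > h.py <<'E'
from bench import manip, effector, viewer
import cv2, numpy as np
from scipy.spatial.transform import Rotation as R
def ray(c,p):
    f=240/np.tan(np.radians(c['vfov'])/2)
    d=R.from_quat(c['attitude']).apply([(p[0]-c['cx'])/f,(p[1]-c['cy'])/f,1.]); return np.array(c['eye']),d/np.linalg.norm(d)
def plane(c,p,z):
    e,d=ray(c,p); return e+d*(z-e[2])/d[2]
def tri(obs):
    A=0;b=0;L=[]
    for c,p in obs:
        e,d=ray(c,p);P=np.eye(3)-np.outer(d,d);A=A+P;b=b+P@e;L.append((P,e))
    x=np.linalg.solve(A,b); return x,max(np.linalg.norm(P@(x-e)) for P,e in L)
def project(c,X):
    f=240/np.tan(np.radians(c['vfov'])/2)
    v=R.from_quat(c['attitude']).inv().apply(np.array(X)-c['eye']); return np.array([c['cx']+f*v[0]/v[2],c['cy']+f*v[1]/v[2]])
def down(yaw): # tool z down, tool y at yaw+90deg-ish: tool x along (cos,sin)
    return (R.from_euler('z',yaw)*R.from_euler('x',np.pi)).as_quat()
def snap(n,name=None):
    c=viewer.get_calibration(n); im=viewer.get_image(n)
    if name: cv2.imwrite(f"pics/{name}.png",im[:,:,::-1])
    return c,im
def blobs(im,lo,hi,amin=30):
    m=cv2.inRange(cv2.cvtColor(im,cv2.COLOR_RGB2HSV),np.array(lo),np.array(hi))
    m=cv2.morphologyEx(m,cv2.MORPH_OPEN,np.ones((3,3),np.uint8))
    k=[x for x in cv2.findContours(m,cv2.RETR_EXTERNAL,cv2.CHAIN_APPROX_NONE)[0] if cv2.contourArea(x)>amin]
    return sorted(k,key=cv2.contourArea,reverse=True)
E
python3 - <<'E'
from h import *
c=viewer.get_calibration("scene");s=viewer.get_calibration("side")
np.set_printoptions(precision=3,suppress=True)
for n,p,q in[("tab",(338,219),(292,213)),("posttip",(237,225),(323,276)),("decoyA",(296,186),(227,269)),("decoyB",(291,230),(296,263)),("bottlecap",(136,228),(370,383)),("box",(483,200),(243,160))]:
    print(n,*tri([(c,p),(s,q)]))
for n,p in[("disc",(240,242)),("tray",(409,238)),("tray1",(394,187)),("tray2",(424,288)),("rack1",(335,196)),("rack2",(337,284)),("sd",(335,322))]:print(n,plane(c,p,.01))
print(R.from_quat(manip.current_tcp_rot()).as_matrix())
w=viewer.get_calibration("wrist");print(R.from_quat(w['attitude']).as_matrix(),w['eye']-manip.current_tool_pos())
E
```

```text
tab [0.55  0.027 0.073] 0.004193437099145679
posttip [ 0.542 -0.206  0.077] 0.0010546895346035686
decoyA [ 0.396 -0.06   0.022] 0.00036189188617897664
decoyB [ 0.529 -0.083  0.019] 0.0005858005125598372
bottlecap [ 0.528 -0.435  0.08 ] 0.00013641347436212214
box [0.511 0.397 0.046] 0.0025143236864537373
disc [ 0.546 -0.209  0.01 ]
tray [0.577 0.203 0.01 ]
tray1 [0.417 0.197 0.01 ]
tray2 [0.713 0.209 0.01 ]
rack1 [0.43  0.038 0.01 ]
rack2 [0.683 0.012 0.01 ]
sd [ 0.773 -0.004  0.01 ]
[[ 0.97   0.243 -0.   ]
 [ 0.243 -0.97   0.002]
 [ 0.    -0.002 -1.   ]]
[[ 0.244 -0.935 -0.258]
 [-0.97  -0.236 -0.063]
 [-0.001  0.266 -0.964]] [0.07  0.017 0.158]
```

Run:
```python
from h import *; import pickle
D=[]
for i,(x,y,z) in enumerate([(0.55,-0.1,.3),(.55,.12,.3)]):
    manip.move_pose([x,y,z],down(-.1)); manip.sleep(.3)
    D.append(snap("wrist",f"w{i+1}"))
pickle.dump(D,open("D.pkl","wb")); print(manip.current_clock(),manip.current_q())
a,b=[d[1] for d in D]
```

```text
4.0917 [ 0.5055443   0.40137433 -0.99172087  1.67347246  0.35085228  1.25890477
 -2.23235592]
```

View pics/w1.png

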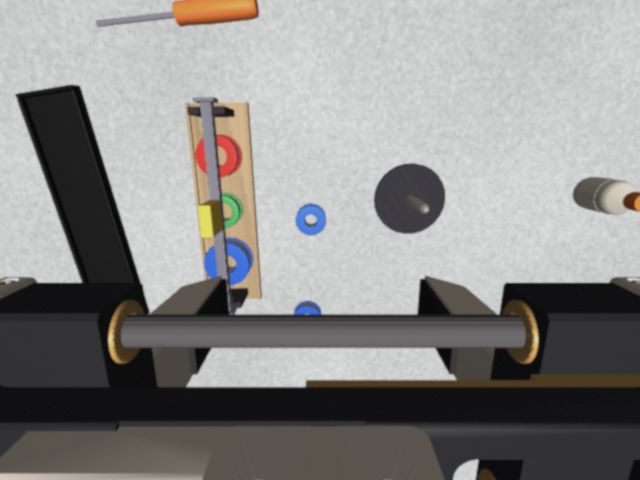

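View pics/w2.png

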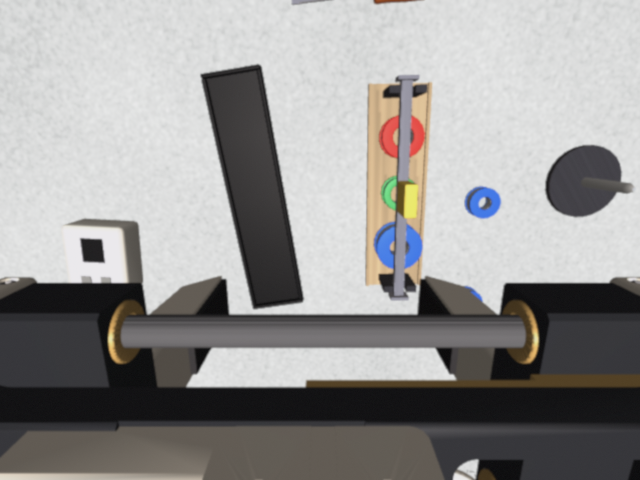

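Both wrist views show the bar over the rack. In w2 its ends are at (407,77) and (398,296), with the yellow tab at (409,200). The whole tray shows in w2, with corners (203,74), (260,67), (301,301) and (254,307). The stand disc is at (409,198) in w1 and (585,181) in w2. Blue candidates are the rack reel (398,246) and the loose ones at (484,202) and (470,296); the rack one is clearly the largest. Next: numbers and a confirming crop.

Run:
```python
from h import *; import pickle
np.set_printoptions(precision=4,suppress=True)
D=pickle.load(open("D.pkl","rb"));(c1,a),(c2,b)=D
cv2.imwrite("pics/crop1.png",cv2.resize(b[60:310,180:520],None,fx=2.2,fy=2.2,interpolation=cv2.INTER_CUBIC)[:,:,::-1])
# tab
T=[]
for c,im in D:
    k=blobs(im,(22,120,100),(35,255,255))[0];T.append(k);print("tab",cv2.minAreaRect(k))
# disc: dark round blob right half
for c,im in D:
    ks=[k for k in blobs(im,(0,0,0),(179,110,90),800) if abs(cv2.boundingRect(k)[2]-72)<14 and cv2.boundingRect(k)[1]>100]
    for k in ks:
        e=cv2.fitEllipse(cv2.convexHull(k));print("disc",e,plane(c,e[0],.01))
# tray
for k in blobs(b,(0,0,0),(179,110,75),3000):
    r=cv2.minAreaRect(k)
    if r[0][0]<330 and r[0][1]<280:
        q=cv2.approxPolyDP(cv2.convexHull(k),6,True)[:,0];P=np.array([plane(c2,p,.014) for p in q]);print("tray",q.tolist(),P,P.mean(0),[np.linalg.norm(P[i]-P[i-1]) for i in range(len(P))])
print("post",tri([(c1,(422,208)),(c2,(628,188))]))
# loose blue heights + rack blue sizes
for c,im in D:
    for k in blobs(im,(100,120,80),(125,255,255),150):
        (u,v),(w,h),_=cv2.fitEllipse(cv2.convexHull(k)); X=plane(c,(u,v),.033);print("blue",u,v,w,h,X)
print("bar ends",tri([(c1,(205,100)),(c2,(407,77))]),plane(c2,(407,77),.052),plane(c2,(398,296),.052))
print("rack corners",[plane(c2,p,.009)for p in[(368,84),(431,84),(366,284)]])
```

```text
tab ((205.8366241455078, 219.86634826660156), (35.124813079833984, 13.831016540527344), 84.2894058227539)
tab ((409.5, 199.5), (35.0, 15.0), 90.0)
disc ((409.1151123046875, 197.97157287597656), (66.7358627319336, 70.5431137084961), 51.87937545776367) [ 0.5439 -0.2094  0.01  ]
disc ((583.7400512695312, 180.605224609375), (66.44673919677734, 79.5217514038086), 63.476280212402344) [ 0.5437 -0.2084  0.01  ]
tray [[259, 66], [302, 299], [254, 307], [202, 75]] [[0.7134 0.1747 0.014 ]
 [0.422  0.1598 0.014 ]
 [0.4169 0.2263 0.014 ]
 [0.7107 0.2412 0.014 ]] [0.5657 0.2005 0.014 ] [np.float64(0.06648889204930959), np.float64(0.29184109361474253), np.float64(0.06672589805570651), np.float64(0.29425065667720773)]
post (array([ 0.5431, -0.2075,  0.0779]), np.float64(0.00026242513303841345))
blue 310.49139404296875 219.27639770507812 29.17778778076172 29.780658721923828 [ 0.5338 -0.0837  0.033 ]
blue 232.40797424316406 263.64068603515625 33.21470642089844 39.61395263671875 [0.4869 0.0205 0.033 ]
blue 210.78477478027344 262.5787048339844 11.780879020690918 31.947511672973633 [0.491  0.0474 0.033 ]
blue 307.07513427734375 312.144287109375 13.200780868530273 24.9671573638916 [ 0.4107 -0.0657  0.033 ]
blue 484.1268005371094 202.38616943359375 29.071847915649414 31.63249397277832 [ 0.5336 -0.0751  0.033 ]
blue 388.4264221191406 247.11302185058594 25.589635848999023 39.16055679321289 [0.4892 0.0424 0.033 ]
blue 411.7897033691406 245.4190673828125 17.957597732543945 43.6275634765625 [0.4885 0.0134 0.033 ]
bar ends (array([0.6795, 0.0149, 0.0461]), np.float64(0.0006543803225068386)) [0.6793 0.0162 0.052 ] [0.431  0.0371 0.052 ]
rack corners [array([0.6825, 0.0518, 0.009 ]), array([ 0.675 , -0.0214,  0.009 ]), array([0.4328, 0.0715, 0.009 ])]
```

View pics/crop1.png

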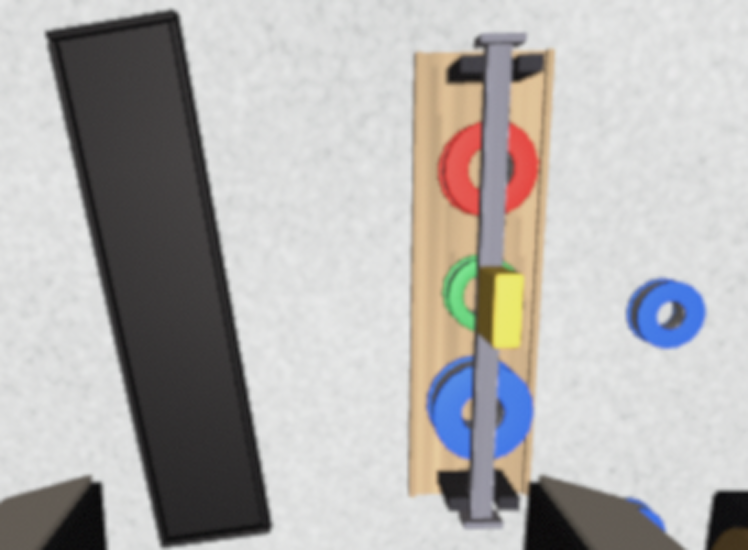

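The rack's blue reel at crop (480,408) is clearly larger than the loose blue ones, so that's the target. Next I'll check the tab height, then grasp the bar and move it.

```bash
cat >> h.py <<'E'
def lower(p,q,z0,z1,thr=4,step=.002,vel=.03):
    """descend from z0 until contact or z1"""
    f0=manip.current_force()[2];z=z0
    while z>z1+1e-6:
        z=max(z-step,z1);manip.servo_line([p[0],p[1],z],q,vel)
        df=manip.current_force()[2]-f0
        if df>thr: break
    print("lowered z",round(z,4),"dF",round(df,2)); return z
E
python3 - <<'E'
from h import *; import pickle
np.set_printoptions(precision=4,suppress=True)
D=pickle.load(open("D.pkl","rb"));(c1,a),(c2,b)=D
X,r=tri([(c1,(206,220)),(c2,(409.9,199.7))]);print("tab",X,r)
x=np.array([.555,.0266]); 
assert abs(X[2]-.088)<.012 and np.linalg.norm(X[:2]-x)<.007
p=(x+X[:2])/2;q=down(-.082);print(p)
manip.move_pose([*p,.13],q); manip.servo_line([*p,.057],q,.12)
print("F",manip.current_force()); effector.close(30); print(manip.current_finger_gap(),manip.current_force())
snap("wrist","g1")
manip.servo_line([*p,.075],q,.05);manip.servo_line([*p,.16],q,.15);print(manip.current_finger_gap(),manip.current_force(),manip.current_clock())
snap("side","s1");snap("wrist","g2")
E
python3 -c "
import cv2,numpy as np
cv2.imwrite('pics/m1.png',np.hstack([cv2.imread('pics/s1.png')[120:280,200:420].repeat(2,0).repeat(2,1),cv2.resize(cv2.imread('pics/g2.png')[:,100:540],None,fx=.66,fy=.6667)[:320]]))"
```

```text
tab [0.5548 0.0252 0.0836] 0.00016272980037580583
[0.5549 0.0259]
F [-0.3659 -0.3213  0.2191]
0.013567615092198785 [ 0.3892  0.0571 -0.3561]
0.014082476549591235 [-0.249   0.9426 -1.8032] 8.1083
```

View pics/m1.png

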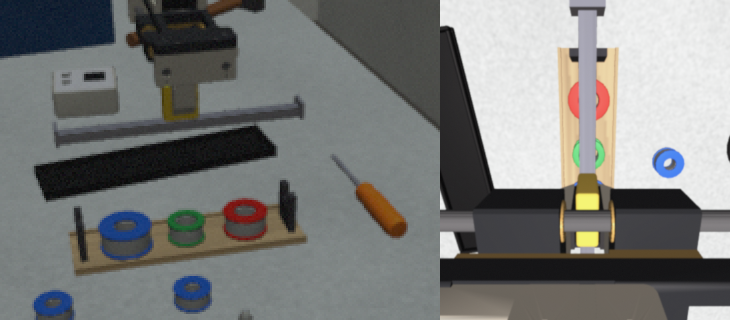

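The bar is held level by its tab and clear of the rack. Now it goes into the tray.

Run:
```python
from h import *
np.set_printoptions(precision=4,suppress=True)
p=[.566,.2005];q=down(.051)
manip.servo_line([*p,.16],q,.15);manip.sleep(.3)
manip.servo_line([*p,.038],q,.1)
z=lower(p,q,.038,.020,thr=1.2,step=.0015)
effector.open_jaws();print(manip.current_finger_gap(),manip.current_force())
manip.servo_line([*p,.12],q,.12)
# look pose over rack
manip.move_pose([.50,.04,.24],down(-.082));manip.sleep(.3)
import pickle
D=[snap("wrist","w3")]
manip.move_pose([.50,-.02,.24],down(-.082));manip.sleep(.3)
D.append(snap("wrist","w4"));pickle.dump(D,open("D2.pkl","wb"));snap("scene","sc2");print(manip.current_clock())
cv2.imwrite("pics/m2.png",np.vstack([np.hstack([cv2.resize(D[0][1],(400,300)),cv2.resize(D[1][1],(400,300))])])[:,:,::-1])
```

```text
lowered z 0.0275 dF 1.32
0.09168762069166421 [ 0.1336 -0.4137 -0.5634]
17.1
```

View pics/m2.png

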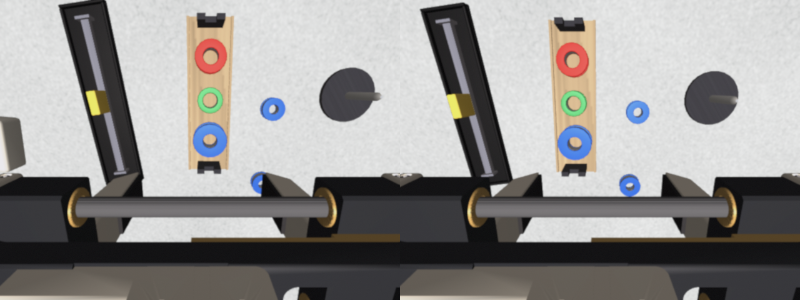

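The bar lies centred in the tray with its tab up, in picture left at (92,100). All three reels are uncovered, blue (210,138), green (210,100) and red (210,56). Measuring them now.

Run:
```python
from h import *; import pickle
np.set_printoptions(precision=4,suppress=True)
D=pickle.load(open("D2.pkl","rb"))
C={"blue":((100,150,150),(125,255,255),.033),"red":((172,120,150),(179,255,255),.031),"green":((50,80,120),(75,255,255),.029)}
for n,(lo,hi,z) in C.items():
    o=[]
    for c,im in D:
        if n=="red": im=im[:,:,::-1]; lo,hi=(112,120,150),(128,255,255)
        k=blobs(im,lo,hi,300)[0];(u,v),(w,h),_=cv2.fitEllipse(cv2.convexHull(k))
        f=240/np.tan(np.radians(c['vfov'])/2);X=plane(c,(u,v),z);print(n,u,v,"diam",(w+h)/2/f*np.linalg.norm(X-c['eye']),X);o.append((c,(u,v)))
    print("  tri",*tri(o))
P=np.array([[w,0] for w in ()])
for c,im in D:
    for k in blobs(im,(0,0,0),(179,110,90),800):
        x,y,w,h=cv2.boundingRect(k)
        if x>440 and y<250 and w<110: e=cv2.fitEllipse(cv2.convexHull(k));print("disc",e,plane(c,e[0],.01))
c,im=D[0]
for n,p in [("bar far",(166,37)),("bar near",(244,345))]: pass
k=blobs(im,(22,120,150),(35,255,255))[0];r=cv2.minAreaRect(k);print("tab",r,plane(c,r[0],.057))
```

```text
blue 335.3726501464844 223.78640747070312 diam 0.05510574924128416 [0.4889 0.029  0.033 ]
blue 279.28887939453125 228.64393615722656 diam 0.055243282698187235 [0.4885 0.0282 0.033 ]
  tri [0.4876 0.0289 0.028 ] 0.00017862634525275795
red 336.66119384765625 89.38754272460938 diam 0.056183497292645775 [0.6196 0.0185 0.031 ]
red 275.43023681640625 95.4254379272461 diam 0.0566907514642208 [0.6193 0.0175 0.031 ]
  tri [0.6203 0.0182 0.0245] 0.00013688631194644076
green 335.8799133300781 160.11070251464844 diam 0.04181173734371475 [0.5537 0.0238 0.029 ]
green 277.60687255859375 164.97879028320312 diam 0.04261819667346361 [0.5538 0.0231 0.029 ]
  tri [0.5535 0.0237 0.0243] 8.8635661527025e-05
disc ((554.75439453125, 151.04859924316406), (78.6602554321289, 93.00942993164062), 51.60508346557617) [ 0.5438 -0.2077  0.01  ]
disc ((497.41461181640625, 156.0129852294922), (78.5650863647461, 89.22944641113281), 47.72003173828125) [ 0.5437 -0.2082  0.01  ]
tab ((148.73529052734375, 164.44117736816406), (40.503448486328125, 14.794671058654785), 75.96376037597656) [0.565  0.1999 0.057 ]
```

All the checks hold. Sizes are close and the centres agree between views to within 1 mm. Next is the large reel: I grip 13 mm above its underside so the palm clears the post tip.

```bash
cat >> h.py <<'E'
S=np.array([.5435,-.2079]);Q=down(-.082)
def carry(p,z_tcp,under,level,off=(0,0)):
    """grip reel at p with TCP z_tcp (underside 'under'), take to post, lower to 'level'"""
    manip.move_pose([*p,.10],Q);manip.servo_line([*p,z_tcp],Q,.1)
    effector.close(25);g=manip.current_finger_gap();print("gap",g)
    manip.servo_line([*p,z_tcp+.02],Q,.06);manip.servo_line([*p,z_tcp+.10],Q,.15)
    print("gap lifted",manip.current_finger_gap(),manip.current_force())
    s=S+off;d=z_tcp-under
    manip.servo_line([*s,z_tcp+.10],Q,.18);manip.sleep(.2);snap("side",f"over{level}")
    print("start",manip.current_force())
    z=lower(s,Q,z_tcp+.10,level+d+.006,thr=5,step=.005,vel=.05)
    if z>level+d+.0065: print("BLOCKED");return False
    z=lower(s,Q,z,level+d-.004,thr=1.5,step=.0015)
    effector.open_jaws();manip.sleep(.2);print("F",manip.current_force())
    manip.servo_line([*s,max(z+.03,.1)],Q,.12);return True
E
python3 - <<'E'
from h import *
np.set_printoptions(precision=4,suppress=True)
carry(np.array([.4886,.0287]),.018,.005,.010);print(manip.current_clock())
snap("side","sd2");snap("scene","sc3")
a=cv2.imread("pics/over0.01.png")[180:340,220:420];b=cv2.imread("pics/sd2.png")[180:340,220:420]
cv2.imwrite("pics/m3.png",np.hstack([cv2.resize(i,None,fx=2,fy=2) for i in(a,b)]))
E
```

```text
gap 0.057638451060573685
gap lifted 0.05785142568165917 [-1.7863  0.4846 -3.1392]
start [ 0.1615 -0.6405 -1.9697]
lowered z 0.029 dF -0.71
lowered z 0.023 dF 2.21
F [-0.3416 -0.8334 -0.4139]
29.5
```

View pics/m3.png

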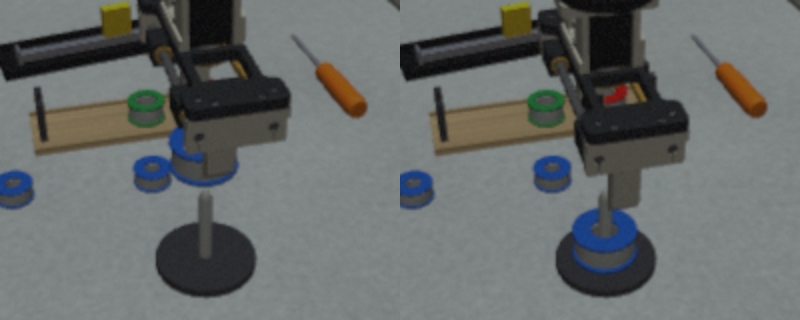

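The large reel is seated flat on the disc around the post, at crop right (604,240). Next, the medium.

Run:
```python
from h import *
np.set_printoptions(precision=4,suppress=True)
carry(np.array([.6196,.018]),.015,.005,.038);print(manip.current_clock())
snap("side","sd3")
manip.move_pose([.5,-.0,.2],Q);manip.sleep(.2);c,im=snap("wrist","w5")
k=blobs(im,(50,80,120),(75,255,255),300)[0];e=cv2.fitEllipse(cv2.convexHull(k));print("green",e,plane(c,e[0],.029))
b=cv2.imread("pics/sd3.png")[180:340,220:420]
cv2.imwrite("pics/m4.png",np.hstack([cv2.resize(b,None,fx=2,fy=2),cv2.resize(im[:,:,::-1],(400,320))]))
```

```text
gap 0.04823824894786272
gap lifted 0.04847737304933281 [-1.1647 -0.2468 -1.8103]
start [-0.278   0.2512 -0.839 ]
lowered z 0.054 dF -0.96
lowered z 0.0465 dF 13.54
F [0.2415 0.3044 0.9665]
41.3333
green ((290.1134338378906, 166.06797790527344), (45.00413513183594, 45.85228729248047), 174.66636657714844) [0.5538 0.0234 0.029 ]
```

View pics/m4.png

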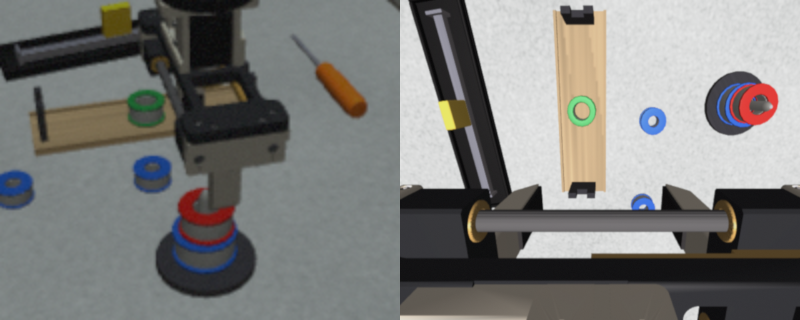

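Red sits flat on blue. Green is unmoved at (0.554, 0.023). Last reel.

Run:
```python
from h import *
np.set_printoptions(precision=4,suppress=True)
ok=carry(np.array([.5537,.0235]),.014,.005,.064);print(ok,manip.current_clock())
if ok: manip.servo_line([*S,.14],Q,.15)
snap("side","sd4");
manip.move_pose([.5,.0,.22],Q);manip.sleep(.2);c,im=snap("wrist","w6")
b=cv2.imread("pics/sd4.png")[160:320,220:420]
cv2.imwrite("pics/m5.png",np.hstack([cv2.resize(b,None,fx=2,fy=2),cv2.resize(im[:,:,::-1],(400,320))]))
```

```text
gap 0.04091854958114565
gap lifted 0.0414500299169349 [-0.4816 -0.9775 -1.4879]
start [-1.2941  0.0634 -1.1854]
lowered z 0.079 dF 0.31
lowered z 0.0715 dF 11.98
F [-0.6528  0.0685  0.2931]
True 52.3583
```

View pics/m5.png

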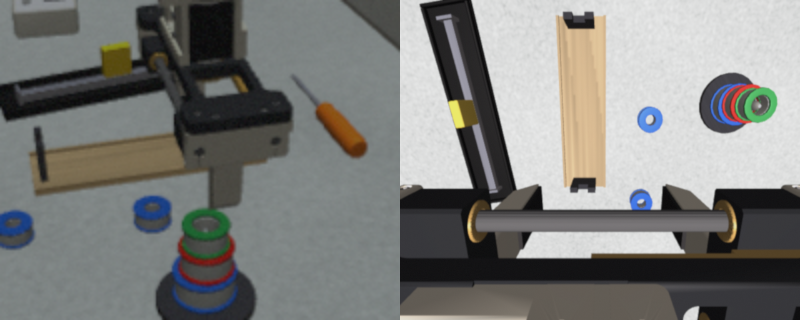

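The blue, red and green reels are stacked level on the post at crop left (205,250), the bar is flat in the tray, and the gripper is clear. Handing in.

```bash
python3 -c "
from bench import manip
print(manip.hand_in())"
```

```text
the job is handed in; nothing more can be done
None
```

The job is handed in: the bar lies flat in the tray, the blue, red and green reels are stacked on the post in that order, and the bottle, box and screwdriver were never touched; the hand-in call gave no verdict.

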